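# Book a mended boot out for collection

## Robot

A 6-joint arm with a two-finger parallel gripper is mounted at the origin on the work surface. World frame = base frame: x ahead of the robot, y to its left, z up, the work surface at z = 0. Lengths are in m, angles in rad, forces in N, time in s.
With the tool pointing down it reaches from about 0.3 to 0.775 m from the base axis. Payload 14.6 kg.
Tool frame: the origin (TCP) lies midway between the tips of the shut fingers; the grasp point (between the pads) lies 19 mm behind it; z points along the fingers, y is the line along which they close (so a half turn about z gives the same grasp; the last joint's range is limited). The gripper opens to 85 mm and grips with 20 to 120 N. Pads are 22 mm wide; open, the fingers measure 114 mm over their backs; the gripper's body (76 mm by 85 mm) begins 54 mm behind the grasp point. The pads swing forward as they close: fully open they stand 13 mm farther back than shut.
Start: joints at [-1.354, 0.3, 1.521, -0, 1.321, -0.067], TCP at [0.154, -0.528, 0.231] pointing down, gripper open.
Joint ranges: [-3.03, 3.03], [-0.79, 2.21], [0.23, 2.52], [-1.04, 4.18], [0, 3.07], [-2.55, 2.55]. Speed limits (rad/s): [2.22, 2.22, 2.57, 3.14, 3.14, 3.14].

## Interface

Orientations are given as a rotation vector (axis times angle).
In Python, from rig import ctrl gives the robot as it stands. The module is installed in compiled form; this text tells all that it offers.
- The arm moves only by the shell command python3 -m creep 'ROWS' [FORCE]. ROWS is JSON, one flat list of numbers, 7 for each row, row after row: the shift along the tool's x, y, z in m, then the turn, a rotation vector about the tool's x, y, z in rad, then the finger opening in m, from 0 to 0.0854. In form: [dx, dy, dz, wx, wy, wz, hand, dx, dy, dz, wx, wy, wz, hand, ...]. A call has 1 to 8 rows; each row shifts and turns the commanded pose from where the row before left it, along the tool's axes as they then stand; what a row does not reach is not made up. A row lasts 1/8 s, in which the tool goes at most 62.5 mm and 10.7 degrees, less where a joint would pass 70% of its speed; a pose out of reach is approached as far as the arm can. A call is refused whole if a number of a shift passes 0.0625 or a number of a turn 0.188, either way. A call with a gripper value outside its range is refused whole. The fingers move at their own pace and stop on an object; FORCE is the grip in N (left out, the last holds). Time passes only in rows, so rows that do not move let the fingers close. It gives the time, the measured TCP pose, the force, the opening and the grip force at its end, in the units of the state.
- ctrl.sense(): the state, without advancing time (a new reading comes with each control period).
- ctrl.camera(name): name is "scene" or "top" or "wrist"; returns a dict with "img" (420x560x3 uint8, red, green, blue), "range_z" (420x560 float32, m along the optical axis (not along the pixel's ray), 0 where there is no reading), "vfov" (degrees; the focal length in pixels is half the picture's height over the tangent of half this angle, whatever the lens; pixels are square), "cx", "cy" (the principal point, pixels), "dist_coeffs" ([k1, k2, p1, p2, k3] as OpenCV has them; the pictures are not rectified), "rvec" (rotation vector, rad) and "tvec" (3), from world to camera coordinates, as OpenCV has them; the wrist camera has in their place "T_tool_cam" (4x4, takes a point from camera to tool coordinates, whose origin is the TCP and whose axes are the flange's). Camera axes: x right, y down, z forward; pixel columns grow to the right and rows downward; lengths in m; the calibration is good to about 2 mm. A picture is of the moment at which its call begins: read the wrist's pose just before it.
- ctrl.finish_job(): hands the job in; it is judged then, once.
The state is a dict: "clock": time; "qpos": joint angles; "qd": joint speeds; "effort": joint torques, N m; "ee_pos": TCP position; "tool_rot": TCP orientation; "contact_force": force on the tool from outside, world axes, zero at the start; "moment": the same for the moment, N m; "finger_gap": finger opening in m; "grip_force": force on a finger pad.
Only numpy, scipy, OpenCV 4.12 (cv2) and the standard library are available. Lean on these libraries where they do the work, as an engineer would, in place of code of your own. Each camera call takes 0.05 s, during which the arm holds its last target. There are 200 camera calls.

## Task

The brown boot is mended, so book it out: take the barcode scanner from its cradle, point it fairly square-on at the middle of the ticket on the brown boot's instep from about a hand's breadth away, hold it there steadily for a good second so that it reads, and lay it back down in its cradle the way it lay. Then set the brown boot down, standing flat inside the green pick-up tray, and last ring for the front counter by pushing the bell's button right down to its stop and letting it spring back. Move nothing else on the bench: the black boot, the brush and the polish tin stay where they are.

Things in the scene. Friction and masses are not known exactly. Their poses are not given: they have to be found in the camera images.
- scanner: loose black in-line barcode scanner, 165 mm long, 190 g, reads by itself (no key to press). Origin on its centre line at the grip, 80 mm from the tail; x out of the nose along the beam, z out of the top. Body x -80 to 35 mm: 38 mm wide (y), z -15 to 15; head x 35 to 85 mm: 50 mm wide, z -15 to 21. Lies in its cradle nose down by 25 degrees, its y level: upright fingers closing along y fit
- scanner_window (a point): centre of the scanner's red window at the tip of the nose, 85 mm along x from the scanner's origin; the beam leaves here along the scanner's x
- cradle: fixed grey charging cradle: base 190 x 86 x 10 mm, front (nose) and rear saddle with flared cheeks 13 mm high, 86 mm gap between them for the fingers. Origin under its middle on the bench, x level to the nose end, z up. Docked scanner: heading along x, nose down 25 degrees, 2 mm play to each side, its nose 1.5 mm behind a low lip; lifts straight up, goes straight down
- cradle_seat (a point): where the scanner's origin lies when docked, 68 mm above the cradle's origin
- cradle_nose (a point): where the scanner's window centre lies when docked
- boot_brown: the mended boot, loose: brown leather child's ankle boot with dark elastic side gussets, 175 mm long, 68 mm wide at the sole, 118 mm high, about 260 g. Origin level with the underside; x to the toe, z up; the sole runs from x = -78 (heel) to +97 mm (toe). The shaft is 56 mm wide (y, flat rigid sides), from x = -70 to +10 mm, and up to z = 118 mm (a pull loop at its back edge to 134 mm)
- boot_brown_shaft (a point): middle of the brown boot's shaft, good to grip across its 56 mm width: 30 mm behind the boot's origin (x = -30 mm), 98 mm above its underside
- ticket: white ticket label with a black barcode stuck on the brown boot's instep, 58 mm wide and 46 mm up the slope, moves with the boot. Origin at the middle of its face; z points square out of the face (towards the toe and up, 45 degrees above level), y across the boot, x down the slope. It lies 56 mm ahead of the boot's origin (boot x), 71 mm above the underside
- boot_black: another job, not to be touched: the same boot in black leather with its own ticket, same size and origin, loose
- tray: green pick-up tray, fixed, 260 mm (x) x 150 mm (y), rim 22 mm high and 5 mm thick, floor 5 mm above the bench. Origin under its middle on the bench, z up. The boot fits lengthwise along the tray's x, either way round, standing on the floor (boot origin 5 mm above the tray's origin)
- bell_plunger (a joint): the bell's spring button: 0 m up, grows as it is pushed down, 0.006 m at its stop; about 2 N to start it, 5 N at the stop; it springs back by itself
- bell_button (a point): middle of the top of the bell's brass button, 18 mm across, 61 mm above the bench when up, standing 15 mm proud of a chrome dome (bell 86 mm across, fixed). Push straight down with shut fingers
- brush: shoe brush with pale wooden back, 160 x 50 x 45 mm, loose, a bystander; origin under its middle, x along it
- polish_tin: dark red polish tin with a brass-coloured lid, 78 mm across, 28 mm high, loose, a bystander; origin under its middle
There are look-alikes about, which are no part of the job. Of the things that look like the part that bears bell_plunger, the largest one is meant.

How it is judged:
On the way, in this order (a step that is already met when the one before it is completed fails the run):
1. the held scanner is kept steady for 0.8 s, its beam on the middle of the brown boot's ticket (within 14 mm to each side), window 30 to 160 mm away, within 34 degrees of square-on (x of ticket in the frame of scanner_window between 0.03 and 0.16 m and y of ticket in the frame of scanner_window between -0.014 and 0.014 m and z of ticket in the frame of scanner_window between -0.014 and 0.014 m and angle between the x axis of scanner and the z axis of ticket, either way round below 0.6 rad and z of scanner_window in the frame of ticket above 0.02 m and linear speed of scanner below 0.02 m/s and angular speed of scanner below 0.2 rad/s and contact force between the fingers and scanner above 0.5 N), for 0.8 s.
2. the scanner is lowered back into its cradle, still in the fingers (within 15 mm of its docked place) (distance between scanner and cradle_seat below 0.015 m and distance between scanner_window and cradle_nose below 0.015 m and angle between the y axis of scanner and the y axis of cradle, either way round below 0.2 rad and contact force between the fingers and scanner above 0.2 N), for 0.05 s.
3. the brown boot is set down in the tray, not dropped: upright, no more than 15 mm above the tray's floor while still in the fingers (x of boot_brown in the frame of tray between -0.05 and 0.05 m and y of boot_brown in the frame of tray between -0.045 and 0.045 m and z of boot_brown in the frame of tray between 0 and 0.02 m and angle between boot_brown's own z axis and vertical below 0.1 rad and contact force between the fingers and boot_brown above 0.2 N), for 0.05 s.
4. the bell's button is pushed down to its stop (at least 5 of 6 mm) (value of joint bell_plunger above 0.005 m), for 0.02 s.
At the end, for the whole second after the job is handed in: Scanner at rest in its cradle as at the start (within 15 mm); brown boot at rest, upright (6 degrees) on the tray floor, its middle within 50 mm along and 45 mm across of the tray middle; bell button up; black boot, brush and tin within 30 mm of where they were (distance between scanner and cradle_seat below 0.015 m and distance between scanner_window and cradle_nose below 0.015 m and angle between the y axis of scanner and the y axis of cradle, either way round below 0.2 rad and linear speed of each of scanner, boot_brown below 0.02 m/s and x of boot_brown in the frame of tray between -0.05 and 0.05 m and y of boot_brown in the frame of tray between -0.045 and 0.045 m and z of boot_brown in the frame of tray between 0 and 0.011 m and angle between boot_brown's own z axis and vertical below 0.1 rad and value of joint bell_plunger below 0.002 m and distance of each of boot_black, brush, polish_tin from where it was at the start of the episode below 0.03 m); the robot touches nothing.
It fails at once if the black boot is shifted by more than 30 mm or tipped (distance of boot_black from where it was at the start of the episode above 0.03 m or angle between boot_black's own z axis and vertical above 0.4 rad).
It fails at once if the brush or the polish tin is shifted by more than 30 mm (distance of any of brush, polish_tin from where it was at the start of the episode above 0.03 m).
It also fails if it takes over 69 s, if anything falls off the work surface, if the arm or the gripper's body presses on something with over 40 N, if the wrist force passes 120 N, or if a joint passes its speed limit or range.

## Working session

There is one attempt and no reset: what is moved stays moved. The work goes in short steps, Python scripts to look and compute and a shell command to move; the robot and the scene stay as the last step left them, time stands still between calls to the robot, and variables do not carry over. Pictures are saved under pics/ and viewed, at most 10 in all, crops included, and the job is handed in when it is done.

```bash
ls; mkdir -p pics; cat > h.py <<'E'
import numpy as np, cv2
from scipy.spatial.transform import Rotation as R
from rig import ctrl
def save(c,name): cv2.imwrite(f'pics/{name}.png',c['img'][:,:,::-1])
def intr(c):
    f=c['img'].shape[0]/2/np.tan(np.radians(c['vfov'])/2)
    return np.array([[f,0,c['cx']],[0,f,c['cy']],[0,0,1.]]),np.array(c['dist_coeffs'],float)
def pose(c,s=None):
    "cam->world R,t"
    if 'rvec' in c:
        r=R.from_rotvec(np.ravel(c['rvec'])).as_matrix(); return r.T,-r.T@np.ravel(c['tvec'])
    T=np.array(c['T_tool_cam']); rt=R.from_rotvec(s['tool_rot']).as_matrix()
    return rt@T[:3,:3], rt@T[:3,3]+np.array(s['ee_pos'])
def world(c,s=None):
    "HxWx3 world points from range"
    K,d=intr(c); h,w=c['range_z'].shape
    u,v=np.meshgrid(np.arange(w),np.arange(h))
    p=cv2.undistortPoints(np.stack([u,v],-1).reshape(-1,1,2).astype(float),K,d).reshape(h,w,2)
    z=c['range_z'][...,None]; P=np.concatenate([p*z,z],-1)
    r,t=pose(c,s); W=P@r.T+t; W[c['range_z']<=0]=np.nan
    return W
E
python3 - <<'E'
from h import *
print(ctrl.sense())
import pickle
for n in('scene','top'):
    c=ctrl.camera(n); save(c,n); pickle.dump(c,open(n+'.pkl','wb'))
    print(n,{k:v for k,v in c.items() if k not in('img','range_z')})
E
```

```text
pics
{'clock': 0.0, 'qpos': array([-1.35361890e+00,  3.00505439e-01,  1.52160470e+00, -3.14282869e-05,
        1.32069951e+00, -6.66088393e-02]), 'qd': array([-1.00401724e-03,  8.71544712e-05,  1.51228419e-05,  9.21215971e-04,
        4.61379878e-04,  3.03667248e-04]), 'effort': array([ 1.04854957e-03, -5.43502092e+01, -3.61790586e+01, -3.95857069e-05,
        4.11465662e-03, -2.65501916e-05]), 'ee_pos': array([ 0.1539288 , -0.527768  ,  0.23069249]), 'tool_rot': array([-3.10881898e+00, -4.44116920e-01,  1.91396204e-04]), 'contact_force': array([-0.19990022,  0.50017486,  0.23631067]), 'moment': array([-0.02021132, -0.018259  ,  0.01564757]), 'grip_force': 0.0, 'finger_gap': 0.08551821299662057}
scene {'vfov': 55.63036264922597, 'cx': 283.33654670269067, 'cy': 208.9816325359282, 'dist_coeffs': array([-0.11440123,  0.        ,  0.        ,  0.        ,  0.        ]), 'rvec': array([ 1.14610463,  2.60143719, -0.73048869]), 'tvec': array([ 0.39988324, -0.31457018,  1.35179175])}
top {'vfov': 52.09304019934783, 'cx': 284.1878469695438, 'cy': 208.62009296238537, 'dist_coeffs': array([0.0342071, 0.       , 0.       , 0.       , 0.       ]), 'rvec': array([ 2.18896558, -2.15364197,  0.13072028]), 'tvec': array([-0.0417642 ,  0.54748328,  1.01004561])}
```

View pics/top.png

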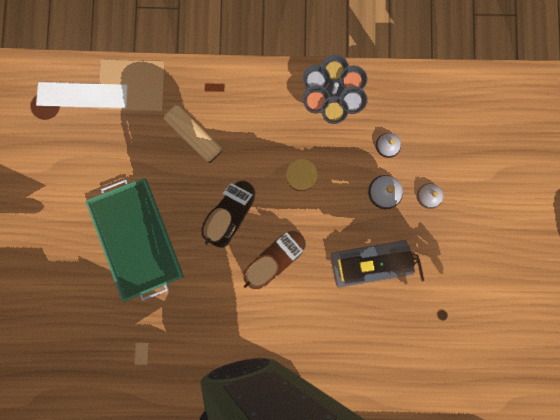

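View pics/scene.png

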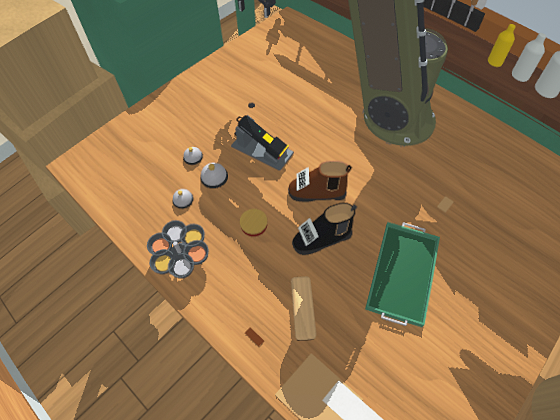

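The top view shows the tray at about (135,240), the black boot (228,215), the brown boot (275,260) with its ticket at (290,245), and the scanner in its cradle (375,265). The brush is at (192,133), the tin at (301,175), and there are three bells at (388,144), (386,192) and (430,195). The middle bell (386,192) looks largest. I'll measure them all by depth.

```bash
python3 - <<'E'
from h import *
import pickle
c=pickle.load(open('top.pkl','rb')); W=world(c); img=c['img']
np.set_printoptions(precision=4,suppress=True)
print('bench z',np.nanmedian(W[300:340,300:420,2]))
hsv=cv2.cvtColor(img,cv2.COLOR_RGB2HSV)
def obj(name,box,m):
    x0,y0,x1,y1=box; M=np.zeros(img.shape[:2],bool); M[y0:y1,x0:x1]=m[y0:y1,x0:x1]
    n,l,st,_=cv2.connectedComponentsWithStats(M.astype(np.uint8)); k=1+st[1:,4].argmax(); M=l==k
    P=W[M]; P=P[~np.isnan(P[:,0])]
    (cx,cy),(w,h),a=cv2.minAreaRect(P[:,:2].astype(np.float32)*1000)
    print(name,len(P),'rect c',cx,cy,'wh',w,h,'ang',a,'z',np.percentile(P[:,2],[2,50,98]),'mean',P.mean(0)); return P
z=W[...,2]
obj('bellA',(370,125,405,163),z>.012)
obj('bellB',(362,170,408,215),z>.012)
obj('bellC',(412,178,450,212),z>.012)
obj('btnA',(370,125,405,163),z>.035)
obj('btnB',(362,170,408,215),z>.052)
obj('btnC',(412,178,450,212),z>.035)
obj('tray',(70,165,200,310),(z>.015)&(z<.04))
obj('blackboot',(190,165,262,255),z>.02)
obj('black shaft',(190,165,262,255),(z>.095))
obj('brownboot',(235,222,315,300),z>.02)
obj('brown shaft',(235,222,315,300),(z>.10))
obj('cradle',(320,225,440,300),z>.006)
obj('scanner',(320,225,440,300),z>.055)
obj('tin',(280,150,325,195),z>.012)
obj('brush',(155,95,230,170),z>.012)
obj('ticketBr',(270,225,310,265),(hsv[...,1]<60)&(hsv[...,2]>100))
s=ctrl.sense();c2=ctrl.camera('wrist');save(c2,'w0')
M=img[100:340,70:460]; cv2.imwrite('pics/crop1.png',cv2.resize(M[...,::-1],(780,480),interpolation=cv2.INTER_CUBIC))
cr=img[110:300,310:450]; cv2.imwrite('pics/crop2.png',cv2.resize(cr[...,::-1],None,fx=3,fy=3,interpolation=cv2.INTER_CUBIC))
E
```

```text
bench z -0.0004312738455496401
bellA 410 rect c 715.9329223632812 -291.3159484863281 wh 54.854042053222656 54.14289093017578 ang 0.8882027864456177 z [0.0136 0.0274 0.0456] mean [ 0.7134 -0.2889  0.0271]
bellB 785 rect c 597.3013916015625 -282.8161315917969 wh 75.92516326904297 75.28968811035156 ang 44.19173812866211 z [0.0163 0.0371 0.0606] mean [ 0.5946 -0.2792  0.0364]
bellC 417 rect c 589.5399169921875 -391.27593994140625 wh 53.950233459472656 54.33903121948242 ang 46.54994201660156 z [0.0147 0.0276 0.0444] mean [ 0.5881 -0.3891  0.0272]
btnA 32 rect c 716.9310302734375 -290.5673522949219 wh 20.4099178314209 10.59593677520752 ang 58.356834411621094 z [0.0356 0.0429 0.0496] mean [ 0.7157 -0.2907  0.0424]
btnB 50 rect c 597.4432983398438 -283.6329345703125 wh 16.641828536987305 16.247970581054688 ang 43.424015045166016 z [0.0536 0.0595 0.0626] mean [ 0.5973 -0.2831  0.0593]
btnC 33 rect c 591.8267822265625 -393.1632385253906 wh 12.932271957397461 16.18047523498535 ang 64.55931091308594 z [0.0355 0.043  0.0466] mean [ 0.5903 -0.3922  0.0421]
tray 1103 rect c 470.26708984375 328.5647
[... 968 characters left out ...]
2423  0.052 ]
scanner 1443 rect c 419.13177490234375 -251.6240234375 wh 61.3166618347168 165.73825073242188 ang 12.851676940917969 z [0.0564 0.0832 0.1122] mean [ 0.422  -0.2528  0.0835]
tin 791 rect c 634.2496948242188 -73.97203063964844 wh 76.07583618164062 76.3380355834961 ang 89.91942596435547 z [0.0233 0.0275 0.032 ] mean [ 0.6339 -0.074   0.0275]
brush 1324 rect c 728.0796508789062 193.63351440429688 wh 158.5562744140625 50.26118469238281 ang 47.32217788696289 z [0.0355 0.0441 0.048 ] mean [0.7262 0.1925 0.0436]
ticketBr 313 rect c 458.97003173828125 -45.654361724853516 wh 60.80921936035156 38.113548278808594 ang 41.98191833496094 z [0.0233 0.0739 0.0884] mean [ 0.4562 -0.0455  0.0714]
```

View pics/crop2.png

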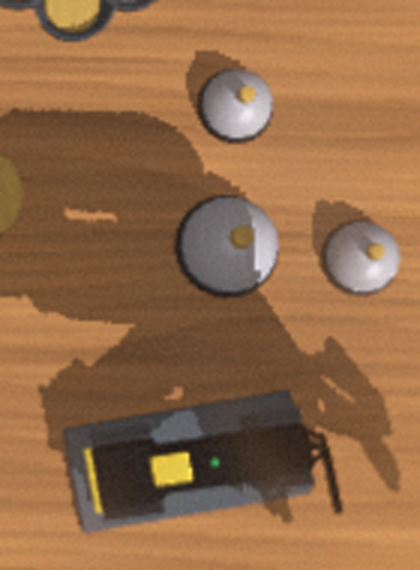

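The enlarged crop shows bell B at (386,192) is the largest: its dome is clearly wider, and its button top is at 61 mm against about 46 mm for the other two. It's the one meant. Next I refine the scanner, cradle and boot headings.

```bash
cat >> h.py <<'E'
np.set_printoptions(precision=4,suppress=True)
def go(pos,rot):
    "turn (tool axes, first) then shift in the turned tool axes, from the present pose"
    s=ctrl.sense(); r0=R.from_rotvec(s['tool_rot']); dr=r0.inv()*rot
    v=dr.as_rotvec(); d=rot.inv().apply(np.array(pos)-s['ee_pos'])
    d0=r0.inv().apply(np.array(pos)-s['ee_pos'])
    print('t',s['clock'],'at',s['ee_pos'],'turn',v,'rows>=',np.linalg.norm(v)/.18,'| then shift',d,'rows>=',np.linalg.norm(d)/.06,'| shift if first',d0)
def down(yaw):
    "tool z down, tool y closing line along world heading yaw (rad), nearest half turn"
    s=ctrl.sense(); r0=R.from_rotvec(s['tool_rot']); best=None
    for k in(0,np.pi):
        y=np.array([np.cos(yaw+k),np.sin(yaw+k),0]); z=np.array([0,0,-1.]); x=np.cross(y,z)
        r=R.from_matrix(np.stack([x,y,z],1))
        if best is None or (r0.inv()*r).magnitude()<(r0.inv()*best).magnitude(): best=r
    return best
E
python3 - <<'E'
from h import *
import pickle
c=pickle.load(open('top.pkl','rb')); W=world(c); z=W[...,2]
def rect(box,m,t):
    x0,y0,x1,y1=box; P=W[y0:y1,x0:x1][m[y0:y1,x0:x1]]
    print(t,len(P),cv2.minAreaRect(P[:,:2].astype(np.float32)*1000)); return P
P=rect((322,225,412,300),(z>.006)&(z<.016),'cradle base')
P=rect((322,235,412,290),(z>.06),'scanner body')
q=P-P.mean(0); u,s,v=np.linalg.svd(q,full_matrices=False); print('axis',v,P.mean(0),'head',np.degrees(np.arctan2(v[0][1],v[0][0])))
# edges of body : slice profile
h=v[0][:2]/np.linalg.norm(v[0][:2]); n=np.array([-h[1],h[0]])
for a in np.arange(-.08,.08,.02):
    k=np.abs(q[:,:2]@h-a)<.01; 
    if k.sum()>5: e=q[k][:,:2]@n; print(a,e.min(),e.max(),P[k][:,2].mean())
s=ctrl.sense(); print(R.from_rotvec(s['tool_rot']).as_matrix()); print(ctrl.camera('wrist')['T_tool_cam'])
E
```

```text
cradle base 966 ((408.57708740234375, -250.7484588623047), (110.05240631103516, 188.57052612304688), 10.499846458435059)
scanner body 1271 ((418.6780090332031, -250.57330322265625), (61.3104362487793, 147.1128692626953), 13.070460319519043)
axis [[-0.1944  0.9281 -0.3176]
 [-0.9809 -0.1849  0.0602]
 [-0.0029  0.3233  0.9463]] [ 0.4226 -0.2544  0.0847] head 101.83258683814623
-0.06 -0.028847695842451088 0.03168521544300543 0.10016564379228918
-0.039999999999999994 -0.028623948653515474 0.03248621115569152 0.09835524448234804
-0.01999999999999999 -0.017829237304806705 0.020106221131136366 0.09509671228954039
1.3877787807814457e-17 -0.01796286278133846 0.0197653820868597 0.08598581321111809
0.020000000000000018 -0.018438057555818482 0.019359448562469496 0.07713370939650649
0.04000000000000002 -0.024682879662092892 0.023822795688510066 0.06985566526752769
0.06000000000000001 -0.02449641018532772 0.024808859972220834 0.06525161302576066
[[ 0.96    0.28   -0.0002]
 [ 0.28   -0.96    0.0008]
 [ 0.0001 -0.0009 -1.    ]]
[[ 0.0009 -0.9512 -0.3086  0.0788]
 [ 1.      0.0008  0.0002 -0.0002]
 [ 0.0001 -0.3086  0.9512 -0.1425]
 [ 0.      0.      0.      1.    ]]
```

```bash
python3 - <<'E'
from h import *
go([.421,-.2515,.2],down(np.radians(11.5)))
E
```

```text
t 0.2 at [ 0.154  -0.5279  0.231 ] turn [-0.0005 -0.0006 -1.4877] rows>= 8.264874263766197 | then shift [0.2176 0.3168 0.031 ] rows>= 6.425424797126288 | shift if first [ 0.3337 -0.1905  0.0311]
```

```bash
python3 -m creep '[0,0,0,0,0,-0.186,0.085, 0,0,0,0,0,-0.186,0.085, 0,0,0,0,0,-0.186,0.085, 0,0,0,0,0,-0.186,0.085, 0,0,0,0,0,-0.186,0.085, 0,0,0,0,0,-0.186,0.085, 0,0,0,0,0,-0.186,0.085, 0,0,0,0,0,-0.186,0.085]' 40
python3 -m creep '[0.0272,0.0396,0.0039,0,0,0,0.085, 0.0272,0.0396,0.0039,0,0,0,0.085, 0.0272,0.0396,0.0039,0,0,0,0.085, 0.0272,0.0396,0.0039,0,0,0,0.085, 0.0272,0.0396,0.0039,0,0,0,0.085, 0.0272,0.0396,0.0039,0,0,0,0.085, 0.0272,0.0396,0.0039,0,0,0,0.085, 0.0272,0.0396,0.0039,0,0,0,0.085]'
python3 -m creep '[0,0,0,0,0,0,0.085]'
cat > look.py <<'E'
from h import *
import sys,pickle
s=ctrl.sense(); c=ctrl.camera('wrist'); save(c,sys.argv[1]); pickle.dump((s,c),open(sys.argv[1]+'.pkl','wb'))
E
python3 look.py w1; python3 - <<'E'
from h import *
go([.421,-.2515,.2],down(np.radians(11.5)))
E
```

```text
clock: 1.2
ee_pos: [0.154, -0.5279, 0.2311]
tool_rot: [-1.98, -2.439, -0.0]
contact_force: [0.7, -0.4, 0.0]
finger_gap: 0.085
grip_force: 0.0
clock: 2.2
ee_pos: [0.4219, -0.2502, 0.2]
tool_rot: [1.987, 2.433, -0.0]
contact_force: [0.3, -0.4, -0.3]
finger_gap: 0.085
grip_force: 0.0
clock: 2.33
ee_pos: [0.4223, -0.2495, 0.1996]
tool_rot: [-1.982, -2.436, -0.0]
contact_force: [-0.1, -0.6, -0.4]
finger_gap: 0.0849
grip_force: 0.0
t 2.375 at [ 0.4214 -0.2507  0.1998] turn [-0.0004 -0.0003  0.0027] rows>= 0.015308918899391332 | then shift [-0.0007 -0.0006 -0.0002] rows>= 0.015206417801051196 | shift if first [-0.0007 -0.0006 -0.0002]
```

View pics/w1.png

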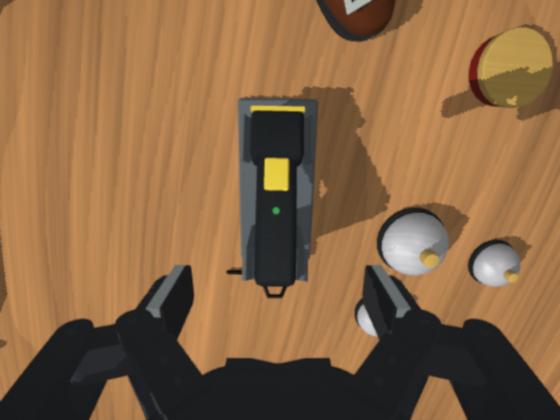

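The wrist view shows the scanner upright at columns 250–303, with its nose at row 108 and its tail at row 285. It lies midway between the pads (180 and 375) and looks well aligned. I'll refine it from this depth image.

```bash
python3 - <<'E'
from h import *
import pickle
s,c=pickle.load(open('w1.pkl','rb')); W=world(c,s); z=W[...,2]
m=np.zeros(z.shape,bool); m[100:286,245:312]=True
k=m&(z>.055); P=W[k]
v=np.linalg.svd(P-P.mean(0),full_matrices=False)[2]; print('axis',v[0],P.mean(0))
h=v[0,:2]; h=h/np.linalg.norm(h); h=h*np.sign(h[1]); n=np.array([-h[1],h[0]]); print('head',np.degrees(np.arctan2(h[1],h[0])))
o=np.array([.421,-.2515]); a=(P[:,:2]-o)@h; e=(P[:,:2]-o)@n
for t in np.arange(-.09,.1,.01):
    kk=np.abs(a-t)<.005
    if kk.sum()>5: print('%.2f e %.4f %.4f mid %.4f z %.4f'%(t,*np.percentile(e[kk],[2,98]),np.percentile(e[kk],[2,98]).mean(),np.median(P[kk,2])))
kb=m&(z>.005)&(z<.016); B=W[kb]; print('base',cv2.minAreaRect(B[:,:2].astype(np.float32)*1000), 'a',((B[:,:2]-o)@h).min(),((B[:,:2]-o)@h).max())
b=W[205:280,380:455].reshape(-1,3); q=b[b[:,2]>.053]; print('button',q.mean(0),len(q),q[:,2].max())
E
```

```text
axis [ 0.1875 -0.9274  0.3236] [ 0.4199 -0.2479  0.0824]
head 101.42817295123497
-0.07 e -0.0292 0.0284 mid -0.0004 z 0.0897
-0.06 e -0.0285 0.0282 mid -0.0001 z 0.1106
-0.05 e -0.0282 0.0291 mid 0.0004 z 0.1062
-0.04 e -0.0274 0.0283 mid 0.0005 z 0.1032
-0.03 e -0.0171 0.0190 mid 0.0010 z 0.0989
-0.02 e -0.0161 0.0192 mid 0.0015 z 0.0942
-0.01 e -0.0171 0.0194 mid 0.0012 z 0.0895
-0.00 e -0.0181 0.0187 mid 0.0003 z 0.0849
0.01 e -0.0182 0.0188 mid 0.0003 z 0.0803
0.02 e -0.0182 0.0190 mid 0.0004 z 0.0774
0.03 e -0.0182 0.0191 mid 0.0005 z 0.0728
0.04 e -0.0220 0.0224 mid 0.0002 z 0.0688
0.05 e -0.0235 0.0235 mid 0.0000 z 0.0683
0.06 e -0.0233 0.0237 mid 0.0002 z 0.0638
0.07 e -0.0232 0.0229 mid -0.0002 z 0.0591
0.08 e -0.0204 0.0220 mid 0.0008 z 0.0561
base ((424.0346374511719, -248.27291870117188), (79.82514190673828, 186.61219787597656), 9.9127836227417) a -0.09172759913417133 0.09507882282936235
button [ 0.5505 -0.264   0.1178] 370 0.2303947236710378
```

```bash
python3 -m creep '[-0.0007,-0.0006,0.03,0,0,0,0.085, 0,0,0.03,0,0,0,0.085, 0,0,0.03,0,0,0,0.085, 0,0,0.03,0,0,0,0.085, 0,0,0.02,0,0,0,0.085, 0,0,0.011,0,0,0,0.085, 0,0,0,0,0,0,0.085]' 40
python3 -m creep '[0,0,0,0,0,0,0.03, 0,0,0,0,0,0,0.03, 0,0,0,0,0,0,0.03, 0,0,0,0,0,0,0.03, 0,0,0,0,0,0,0.03, 0,0,0,0,0,0,0.03]'
```

```text
clock: 3.25
ee_pos: [0.4201, -0.2528, 0.0489]
tool_rot: [-1.988, -2.432, 0.0]
contact_force: [0.2, 0.5, 0.5]
finger_gap: 0.085
grip_force: 0.0
clock: 4.0
ee_pos: [0.4208, -0.2524, 0.0497]
tool_rot: [1.987, 2.432, 0.0]
contact_force: [-1.7, 2.2, 6.3]
finger_gap: 0.0379
grip_force: 40.8
```

```bash
python3 -m creep '[0,0,-0.01,0,0,0,0.03, 0,0,-0.02,0,0,0,0.03, 0,0,-0.03,0,0,0,0.03, 0,0,-0.03,0,0,0,0.03, 0,0,-0.03,0,0,0,0.03, 0,0,-0.015,0,0,0,0.03, 0,0,0,0,0,0,0.03]'
cat > scan.py <<'E'
from h import *
# scanner in tool frame from docked pose
r0=R.from_rotvec([1.987,2.432,0]); p0=np.array([.4208,-.2524,.0497])
hd=np.radians(101.5); dn=np.radians(25)
Xs=np.array([np.cos(dn)*np.cos(hd),np.cos(dn)*np.sin(hd),-np.sin(dn)]); Ys=np.array([-np.sin(hd),np.cos(hd),0]); 
Rs=R.from_matrix(np.stack([Xs,Ys,np.cross(Xs,Ys)],1))
Rts=r0.inv()*Rs; pts=r0.inv().apply(np.array([.421,-.2515,.068])-p0)
def target(ticket,head,down,d):
    X=np.array([np.cos(down)*np.cos(head),np.cos(down)*np.sin(head),-np.sin(down)]); Y=np.array([-np.sin(head),np.cos(head),0])
    r=R.from_matrix(np.stack([X,Y,np.cross(X,Y)],1)); o=np.array(ticket)-X*(d+.085)
    rt=r*Rts.inv(); return o-rt.apply(pts),rt
def beam():
    s=ctrl.sense(); rt=R.from_rotvec(s['tool_rot']); o=rt.apply(pts)+s['ee_pos']; return o,(rt*Rts)
E
python3 - <<'E'
from scan import *
import pickle
c=pickle.load(open('top.pkl','rb')); W=world(c); hsv=cv2.cvtColor(c['img'],cv2.COLOR_RGB2HSV)
m=np.zeros(hsv.shape[:2],np.uint8); m[225:265,270:310]=((hsv[...,1]<70)&(hsv[...,2]>90))[225:265,270:310]
m=cv2.morphologyEx(m,cv2.MORPH_CLOSE,np.ones((5,5))); n,l,st,_=cv2.connectedComponentsWithStats(m); M=l==1+st[1:,4].argmax()
P=W[M]; P=P[(P[:,2]>.045)&(P[:,2]<.1)]
v=np.linalg.svd(P-P.mean(0),full_matrices=False)[2]; nn=v[2]*np.sign(v[2][2]); print(len(P),P.mean(0),'normal',nn,np.degrees(np.arctan2(nn[1],nn[0])),np.degrees(np.arcsin(nn[2])))
print(cv2.minAreaRect(P[:,:2].astype(np.float32)*1000))
tk=P.mean(0)
p,r=target(tk,np.radians(133),np.radians(37),.09); print(p); go(p,r); print(pts)
E
```

```text
clock: 4.88
ee_pos: [0.4207, -0.2524, 0.1846]
tool_rot: [1.986, 2.432, 0.0]
contact_force: [-0.4, -0.6, -2.2]
finger_gap: 0.0376
grip_force: 40.5
374 [ 0.457  -0.0454  0.0723] normal [ 0.4798 -0.5036  0.7184] -46.386041939528646 45.9244282977346
((457.5859069824219, -45.64268493652344), (57.76533508300781, 35.37889862060547), 43.98685073852539)
[ 0.5552 -0.1512  0.1599]
t 4.875 at [ 0.4207 -0.2524  0.1846] turn [-0.0578 -0.2035 -0.5475] rows>= 3.2610208912022025 | then shift [-0.0122  0.1674  0.028 ] rows>= 2.836104223094031 | shift if first [0.0724 0.152  0.0248]
[ 0.0008  0.0004 -0.0183]
```

```bash
python3 -m creep '[0,0,0,-0.0145,-0.051,-0.137,0.03, 0,0,0,-0.0145,-0.051,-0.137,0.03, 0,0,0,-0.0145,-0.051,-0.137,0.03, 0,0,0,-0.0145,-0.051,-0.137,0.03, -0.003,0.042,0.007,0,0,0,0.03, -0.003,0.042,0.007,0,0,0,0.03, -0.003,0.042,0.007,0,0,0,0.03, -0.003,0.042,0.007,0,0,0,0.03]'
python3 -m creep '[0,0,0,0,0,0,0.03, 0,0,0,0,0,0,0.03]'
python3 look.py w2; python3 - <<'E'
from scan import *
p,r=target([.457,-.0454,.0723],np.radians(133),np.radians(37),.09); go(p,r)
o,rs=beam(); print(o,rs.as_matrix()[:,0]); print('ticket in window frame',rs.inv().apply(np.array([.457,-.0454,.0723])-o)-[.085,0,0])
c=ctrl.camera('top'); save(c,'top2')
E
```

```text
clock: 5.88
ee_pos: [0.5558, -0.1493, 0.1574]
tool_rot: [1.175, 2.705, -0.123]
contact_force: [-0.0, 1.1, -1.4]
finger_gap: 0.0374
grip_force: 40.9
clock: 6.12
ee_pos: [0.5545, -0.1506, 0.158]
tool_rot: [1.175, 2.705, -0.123]
contact_force: [-0.3, -0.9, -2.7]
finger_gap: 0.0377
grip_force: 41.1
t 6.175 at [ 0.5545 -0.1509  0.1585] turn [-0.001  -0.002   0.0002] rows>= 0.012315836571043516 | then shift [-0.001   0.0002 -0.0012] rows>= 0.025827171768755063 | shift if first [-0.001   0.0002 -0.0012]
[ 0.5517 -0.1473  0.1763] [-0.5459  0.5845 -0.6002]
ticket in window frame [ 0.0886 -0.0003  0.0003]
```

View pics/w2.png

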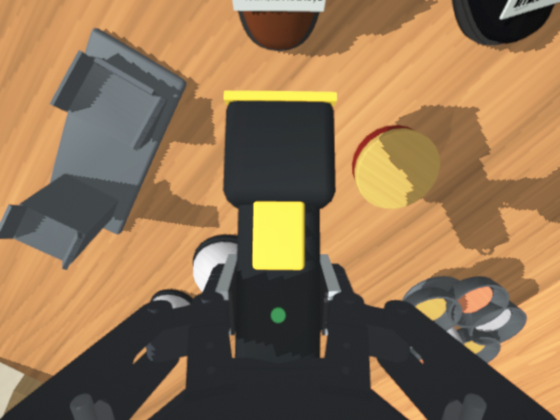

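The scanner is held straight, with its nose at (280,97) pointing at the brown boot's ticket, whose lower edge is at (279,8), so it's centred sideways. Next I check its pitch in the grip by depth.

```bash
python3 - <<'E'
from scan import *
import pickle
s,c=pickle.load(open('w2.pkl','rb')); W=world(c,s)
P=W[275:345,250:265].reshape(-1,3); P=np.vstack([P,W[275:345,292:307].reshape(-1,3)]); H=W[120:185,240:320].reshape(-1,3)
o,rs=beam(); 
for n,Q in(('body',P),('head',H)):
    L=rs.inv().apply(Q-o); k=np.abs(L[:,2]-.02)<.012; L=L[k]
    A=np.linalg.lstsq(np.c_[L[:,:2],np.ones(len(L))],L[:,2],rcond=None)[0]; print(n,k.mean(),L.mean(0),'slopes x,y',A)
E
```

```text
body 0.9957142857142857 [-0.0069  0.0001  0.0154] slopes x,y [0.0015 0.0025 0.0154]
head 0.995 [ 0.06   -0.0005  0.0215] slopes x,y [-0.0021  0.0039  0.0216]
```

```bash
python3 -m creep '[0,0,0,0,0,0,0.03, 0,0,0,0,0,0,0.03, 0,0,0,0,0,0,0.03, 0,0,0,0,0,0,0.03, 0,0,0,0,0,0,0.03, 0,0,0,0,0,0,0.03, 0,0,0,0,0,0,0.03, 0,0,0,0,0,0,0.03]'; python3 -m creep '[0,0,0,0,0,0,0.03, 0,0,0,0,0,0,0.03]'
```

```text
clock: 7.22
ee_pos: [0.5553, -0.1505, 0.1593]
tool_rot: [1.174, 2.703, -0.123]
contact_force: [0.1, 0.2, -1.8]
finger_gap: 0.0374
grip_force: 41.1
clock: 7.48
ee_pos: [0.5553, -0.1505, 0.1592]
tool_rot: [1.174, 2.703, -0.123]
contact_force: [-0.1, 0.2, -3.1]
finger_gap: 0.0377
grip_force: 41.1
```

```bash
python3 - <<'E'
from scan import *
import pickle
c=pickle.load(open('scene.pkl','rb')); W=world(c); hsv=cv2.cvtColor(c['img'],cv2.COLOR_RGB2HSV)
m=np.zeros(hsv.shape[:2],np.uint8); b=np.s_[166:196,292:314]; m[b]=((hsv[...,1]<70)&(hsv[...,2]>110))[b]
m=cv2.morphologyEx(m,cv2.MORPH_CLOSE,np.ones((5,5))); n,l,st,_=cv2.connectedComponentsWithStats(m); M=l==1+st[1:,4].argmax()
P=W[M]; P=P[(P[:,2]>.03)&(P[:,2]<.12)]; r=P.mean(0)
mid=(np.percentile(P,2,axis=0)+np.percentile(P,98,axis=0))/2
print(len(P),r,mid,np.percentile(P[:,2],[2,98]))
s=ctrl.sense(); r0=R.from_rotvec([1.987,2.432,0]); p=[.4208,-.2524,.0497]
up=np.array([.4208,-.2524,.1846]); go(up,r0)
E
```

```text
218 [ 0.46   -0.0458  0.0695] [ 0.4585 -0.0457  0.0667] [0.0466 0.0867]
t 7.475 at [ 0.5553 -0.1505  0.1592] turn [0.0576 0.203  0.5483] rows>= 3.2641539656721914 | then shift [-0.073  -0.1521 -0.0254] rows>= 2.8440140196087995 | shift if first [ 0.0117 -0.1678 -0.0285]
```

```bash
python3 -m creep '[0.003,-0.042,-0.007,0,0,0,0.03, 0.003,-0.042,-0.007,0,0,0,0.03, 0.003,-0.042,-0.007,0,0,0,0.03, 0.003,-0.042,-0.007,0,0,0,0.03, 0,0,0,0.0145,0.051,0.137,0.03, 0,0,0,0.0145,0.051,0.137,0.03, 0,0,0,0.0145,0.051,0.137,0.03, 0,0,0,0.0145,0.051,0.137,0.03]'
python3 -m creep '[0,0,0,0,0,0,0.03, 0,0,0,0,0,0,0.03]'
python3 look.py w3; python3 - <<'E'
from scan import *
go([.4208,-.2524,.1846],R.from_rotvec([1.987,2.432,0]))
E
```

```text
clock: 8.48
ee_pos: [0.4206, -0.2523, 0.1842]
tool_rot: [-1.992, -2.428, -0.001]
contact_force: [0.2, 0.5, -2.0]
finger_gap: 0.0375
grip_force: 41.4
clock: 8.72
ee_pos: [0.4205, -0.2523, 0.184]
tool_rot: [1.983, 2.435, -0.001]
contact_force: [-0.3, -0.5, -2.2]
finger_gap: 0.0376
grip_force: 41.4
t 8.775 at [ 0.4204 -0.2522  0.1841] turn [-0.0004  0.0001  0.0028] rows>= 0.015991093566323188 | then shift [-0.0003  0.0003 -0.0005] rows>= 0.010779737735134163 | shift if first [-0.0003  0.0003 -0.0005]
```

```bash
python3 -m creep '[0,0,0.03,0,0,0,0.03, 0,0,0.03,0,0,0,0.03, 0,0,0.03,0,0,0,0.03, 0,0,0.02,0,0,0,0.03, 0,0,0.012,0,0,0,0.03, 0,0,0.008,0,0,0,0.03, 0,0,0.0045,0,0,0,0.03, 0,0,0,0,0,0,0.03]'
python3 -m creep '[0,0,0,0,0,0,0.03, 0,0,0,0,0,0,0.03]'
```

```text
clock: 9.78
ee_pos: [0.4208, -0.2525, 0.05]
tool_rot: [1.986, 2.433, 0.0]
contact_force: [-0.2, -0.2, -3.0]
finger_gap: 0.0377
grip_force: 41.4
clock: 10.02
ee_pos: [0.4206, -0.2524, 0.0498]
tool_rot: [1.987, 2.433, 0.0]
contact_force: [-1.4, 1.4, -1.8]
finger_gap: 0.0375
grip_force: 41.4
```

```bash
python3 -m creep '[0,0,0,0,0,0,0.05, 0,0,0,0,0,0,0.085, 0,0,0,0,0,0,0.085, 0,0,0,0,0,0,0.085, 0,0,0,0,0,0,0.085]'
python3 -m creep '[0,0,-0.02,0,0,0,0.085, 0,0,-0.03,0,0,0,0.085, 0,0,-0.04,0,0,0,0.085, 0,0,-0.06,0,0,0,0.085, 0,0,-0.04,0,0,0,0.085]'
python3 look.py w4; python3 - <<'E'
from h import *
import pickle
s,c=pickle.load(open('w4.pkl','rb')); print(s['ee_pos']); W=world(c,s); z=W[...,2]
o=np.array([.421,-.2515]); hd=np.radians(101.4); h=np.array([np.cos(hd),np.sin(hd)]); n=np.array([-h[1],h[0]])
a=(W[...,:2]-o)@h; e=(W[...,:2]-o)@n; k=(np.abs(a)<.09)&(np.abs(e)<.03)&(z>.055)&(z<.13)
for t in(-.04,-.02,0,.02,.04,.06,.08):
    kk=k&(np.abs(a-t)<.005); print(t,np.percentile(e[kk],[2,98]).mean(),np.median(z[kk]))
# boot in brown: go over
bh=np.radians(-46.5); tk=np.array([.458,-.0456]); bo=tk-.056*np.array([np.cos(bh),np.sin(bh)]); sh=bo-.03*np.array([np.cos(bh),np.sin(bh)])
print('boot origin',bo,'shaft',sh); go([*sh,.235],down(bh+np.pi/2))
E
```

```text
clock: 10.65
ee_pos: [0.4205, -0.2523, 0.0496]
tool_rot: [-1.987, -2.433, -0.0]
contact_force: [0.8, -0.0, 0.0]
finger_gap: 0.085
grip_force: 0.0
clock: 11.28
ee_pos: [0.4207, -0.2524, 0.2423]
tool_rot: [1.986, 2.431, 0.0]
contact_force: [-0.6, 0.3, 1.2]
finger_gap: 0.0851
grip_force: 0.0
[ 0.4207 -0.2524  0.2423]
-0.04 0.0005940383051270398 0.10326611632783117
-0.02 0.0012239143946225946 0.09422303777892244
0 0.0007149335013363605 0.08493928164707698
0.02 0.0008031204570600105 0.07704908090239015
0.04 0.0006142342089970852 0.06867962906366792
0.06 0.0003774217592644614 0.06360507535252868
0.08 0.0004805575522185794 0.05606963408727039
boot origin [ 0.4195 -0.005 ] shaft [0.3988 0.0168]
t 11.325 at [ 0.4218 -0.2531  0.2469] turn [ 0.0039  0.0076 -0.5581] rows>= 3.1011837666527993 | then shift [0.2116 0.1692 0.0119] rows>= 4.519440537500867 | shift if first [0.2691 0.0313 0.0104]
```

```bash
python3 -m creep '[0,0,0,0,0,-0.139,0.085, 0,0,0,0,0,-0.139,0.085, 0,0,0,0,0,-0.139,0.085, 0,0,0,0,0,-0.139,0.085, 0.053,0.042,0.001,0,0,0,0.085, 0.053,0.042,0.001,0,0,0,0.085, 0.053,0.042,0.001,0,0,0,0.085, 0.053,0.042,0.001,0,0,0,0.085]'
python3 -m creep '[0,0,0,0,0,0,0.085, 0,0,0,0,0,0,0.085]'
python3 look.py w5; python3 - <<'E'
from h import *
import pickle
bh=np.radians(-46.5); go([.3988,.0168,.235],down(bh+np.pi/2))
s,c=pickle.load(open('w5.pkl','rb')); W=world(c,s); z=W[...,2]
o=np.array([.4195,-.005]); h=np.array([np.cos(bh),np.sin(bh)]); n=np.array([-h[1],h[0]])
a=(W[...,:2]-o)@h; e=(W[...,:2]-o)@n
for t in np.arange(-.08,.1,.01):
    kk=(np.abs(a-t)<.004)&(np.abs(e)<.045)&(z>.03)&(z<.14)
    if kk.sum()>5: print('%.2f n %d e %.4f %.4f z %.4f..%.4f'%(t,kk.sum(),*np.percentile(e[kk],[1,99]),*np.percentile(z[kk],[2,98])))
E
```

```text
clock: 12.32
ee_pos: [0.3982, -0.0015, 0.2358]
tool_rot: [1.244, 2.884, 0.0]
contact_force: [1.2, 0.1, -0.6]
finger_gap: 0.0849
grip_force: 0.0
clock: 12.58
ee_pos: [0.3989, -0.0034, 0.2358]
tool_rot: [1.242, 2.885, -0.0]
contact_force: [-1.7, -0.1, -0.6]
finger_gap: 0.0847
grip_force: 0.0
t 12.625 at [ 0.3989 -0.004   0.2358] turn [-0.0002  0.     -0.0029] rows>= 0.01610033493928044 | then shift [0.0152 0.0142 0.0008] rows>= 0.3463992928821166 | shift if first [0.0152 0.0142 0.0008]
-0.08 n 14 e -0.0012 0.0028 z 0.1225..0.1264
-0.07 n 435 e -0.0159 0.0162 z 0.0389..0.1338
-0.06 n 259 e -0.0225 0.0232 z 0.0423..0.1197
-0.05 n 441 e -0.0252 0.0262 z 0.0569..0.1189
-0.04 n 518 e -0.0281 0.0292 z 0.0686..0.1188
-0.03 n 490 e -0.0282 0.0286 z 0.0685..0.1187
-0.02 n 476 e -0.0284 0.0280 z 0.0685..0.1186
-0.01 n 494 e -0.0276 0.0280 z 0.0685..0.1185
-0.00 n 521 e -0.0231 0.0223 z 0.0685..0.1188
0.01 n 621 e -0.0262 0.0150 z 0.0691..0.1190
0.02 n 172 e -0.0320 0.0224 z 0.0459..0.1023
0.03 n 186 e -0.0305 0.0216 z 0.0442..0.0950
0.04 n 321 e -0.0305 0.0281 z 0.0435..0.0875
0.05 n 221 e -0.0297 0.0277 z 0.0412..0.0812
0.06 n 172 e -0.0298 0.0272 z 0.0424..0.0720
0.07 n 117 e -0.0290 0.0272 z 0.0542..0.0623
0.08 n 106 e -0.0200 0.0153 z 0.0406..0.0479
0.09 n 45 e -0.0145 0.0110 z 0.0394..0.0424
```

View pics/w5.png

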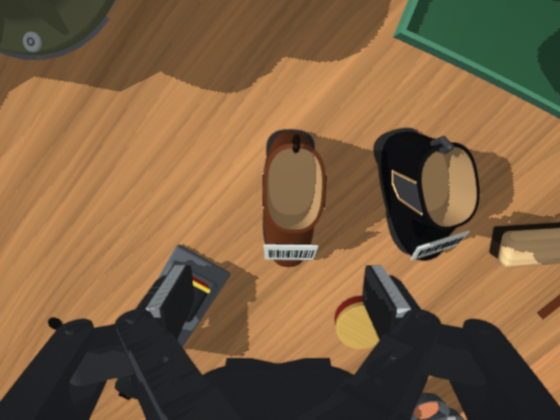

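Looking straight down, the brown boot's shaft is at (295,190) with its ticket at (290,253). The black boot's near edge is at column 385, which leaves the fingers clear. I'll correct by the residual, go down and grip.

```bash
python3 -m creep '[0.0152,0.0142,0,0,0,0,0.085, 0,0,0.03,0,0,0,0.085, 0,0,0.03,0,0,0,0.085, 0,0,0.03,0,0,0,0.085, 0,0,0.03,0,0,0,0.085, 0,0,0.025,0,0,0,0.085, 0,0,0.011,0,0,0,0.085, 0,0,0,0,0,0,0.085]' 50
python3 -m creep '[0,0,0,0,0,0,0.045, 0,0,0,0,0,0,0.045, 0,0,0,0,0,0,0.045, 0,0,0,0,0,0,0.045, 0,0,0,0,0,0,0.045, 0,0,0,0,0,0,0.045]'
```

```text
clock: 13.62
ee_pos: [0.3987, 0.0168, 0.0797]
tool_rot: [-1.245, -2.883, 0.001]
contact_force: [0.3, -0.8, 1.2]
finger_gap: 0.085
grip_force: 0.0
clock: 14.38
ee_pos: [0.3994, 0.0175, 0.0809]
tool_rot: [1.243, 2.883, 0.001]
contact_force: [-0.8, -0.5, 7.0]
finger_gap: 0.0557
grip_force: 53.8
```

```bash
python3 -m creep '[0,0,-0.01,0,0,0,0.045, 0,0,-0.02,0,0,0,0.045, 0,0,-0.03,0,0,0,0.045, 0,0,-0.04,0,0,0,0.045, 0,0,-0.03,0,0,0,0.045, 0,0,-0.03,0,0,0,0.045, 0,0,-0.01,0,0,0,0.045, 0,0,0,0,0,0,0.045]'
python3 - <<'E'
from h import *
import pickle
c=pickle.load(open('top.pkl','rb')); W=world(c); hsv=cv2.cvtColor(c['img'],cv2.COLOR_RGB2HSV)
m=(hsv[...,0]>60)&(hsv[...,0]<95)&(hsv[...,1]>110); m[:165]=0; m[310:]=0; m[:,:70]=0; m[:,200:]=0
P=W[m&(W[...,2]<.04)]; (cx,cy),(w,h),a=cv2.minAreaRect(P[:,:2].astype(np.float32)*1000); print(cx,cy,w,h,a)
th=np.radians(a if w>h else a+90); th=(th+np.pi/2)%np.pi-np.pi/2; print('tray heading',np.degrees(th))
hh=np.array([np.cos(th),np.sin(th)]); bo=np.array([cx,cy])/1000-.0095*hh
s=ctrl.sense(); r0=R.from_rotvec(s['tool_rot'])
sh=bo-.03*hh; print(bo,sh); go([*sh,.235],down(th+np.pi/2))
E
```

```text
clock: 15.38
ee_pos: [0.3986, 0.0175, 0.2498]
tool_rot: [1.243, 2.885, 0.0]
contact_force: [0.2, 0.2, -3.3]
finger_gap: 0.0555
grip_force: 53.5
469.2411193847656 326.1986083984375 253.14002990722656 147.88124084472656 22.69414520263672
tray heading 22.69414520263672
[0.4605 0.3225] [0.4328 0.311 ]
t 15.375 at [0.3986 0.0175 0.2498] turn [ 0.0001  0.0004 -1.2098] rows>= 6.721172528234106 | then shift [-0.1447  0.2575  0.0148] rows>= 4.929820643558554 | shift if first [0.1898 0.2264 0.0149]
```

```bash
python3 -m creep '[0,0,0,0,0,-0.151,0.045, 0,0,0,0,0,-0.151,0.045, 0,0,0,0,0,-0.151,0.045, 0,0,0,0,0,-0.151,0.045, 0,0,0,0,0,-0.151,0.045, 0,0,0,0,0,-0.151,0.045, 0,0,0,0,0,-0.151,0.045, 0,0,0,0,0,-0.151,0.045]'
python3 -m creep '[-0.0181,0.0322,0.0018,0,0,0,0.045, -0.0181,0.0322,0.0018,0,0,0,0.045, -0.0181,0.0322,0.0018,0,0,0,0.045, -0.0181,0.0322,0.0018,0,0,0,0.045, -0.0181,0.0322,0.0018,0,0,0,0.045, -0.0181,0.0322,0.0018,0,0,0,0.045, -0.0181,0.0322,0.0018,0,0,0,0.045, -0.0181,0.0322,0.0018,0,0,0,0.045]'
python3 -m creep '[0,0,0,0,0,0,0.045, 0,0,0,0,0,0,0.045]'
python3 - <<'E'
from h import *
go([.4328,.311,.0855],down(np.radians(112.7)))
c=ctrl.camera('top'); s=ctrl.camera('scene'); cv2.imwrite('pics/both.png',np.vstack([c['img'][100:340,:400],s['img'][130:370,160:560]])[...,::-1])
E
```

```text
clock: 16.38
ee_pos: [0.3982, 0.0175, 0.2485]
tool_rot: [0.622, -3.077, -0.001]
contact_force: [0.4, -0.2, -2.2]
finger_gap: 0.0556
grip_force: 53.6
clock: 17.38
ee_pos: [0.4331, 0.312, 0.2337]
tool_rot: [0.615, -3.078, 0.002]
contact_force: [0.6, 0.1, -2.2]
finger_gap: 0.0553
grip_force: 53.7
clock: 17.62
ee_pos: [0.4331, 0.3104, 0.2343]
tool_rot: [0.615, -3.079, 0.001]
contact_force: [0.1, -0.3, -1.4]
finger_gap: 0.0553
grip_force: 54.0
t 17.625 at [0.4331 0.3104 0.2343] turn [-0.0005 -0.0021 -0.0019] rows>= 0.016015714946676547 | then shift [0.0001 0.0006 0.1488] rows>= 2.4794864109210724 | shift if first [-0.0002  0.0007  0.1488]
```

View pics/both.png

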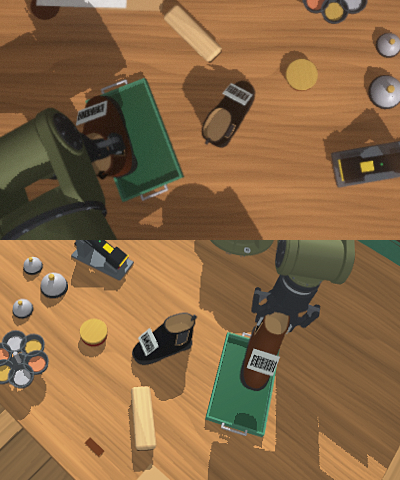

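The boot hangs upright over the tray at (105,135) in the upper half, lined up with its long side. The black boot, brush and tin haven't moved. I'll lower it.

```bash
python3 -m creep '[0,0,0.04,0,0,0,0.045, 0,0,0.04,0,0,0,0.045, 0,0,0.03,0,0,0,0.045, 0,0,0.02,0,0,0,0.045, 0,0,0.01,0,0,0,0.045, 0,0,0.006,0,0,0,0.045, 0,0,0,0,0,0,0.045, 0,0,0,0,0,0,0.045]'
python3 -m creep '[0,0,0.0015,0,0,0,0.045, 0,0,0,0,0,0,0.045]'
```

```text
clock: 18.73
ee_pos: [0.4338, 0.3111, 0.0902]
tool_rot: [-0.615, 3.08, 0.001]
contact_force: [-0.3, 0.7, -1.7]
finger_gap: 0.0558
grip_force: 54.0
clock: 18.98
ee_pos: [0.4335, 0.311, 0.0881]
tool_rot: [-0.615, 3.081, 0.0]
contact_force: [0.2, -0.3, -1.8]
finger_gap: 0.0554
grip_force: 54.0
```

```bash
python3 -m creep '[0,0,0.002,0,0,0,0.045, 0,0,0.001,0,0,0,0.045, 0,0,0,0,0,0,0.045]'
```

```text
clock: 19.35
ee_pos: [0.4336, 0.311, 0.0859]
tool_rot: [-0.615, 3.08, 0.0]
contact_force: [-5.9, -4.7, 10.5]
finger_gap: 0.0551
grip_force: 55.4
```

Contact with the tray floor (10 N). I'll open, rise and check the boot.

```bash
python3 -m creep '[0,0,0,0,0,0,0.06, 0,0,0,0,0,0,0.085, 0,0,0,0,0,0,0.085, 0,0,0,0,0,0,0.085, 0,0,0,0,0,0,0.085]'
python3 -m creep '[0,0,-0.02,0,0,0,0.085, 0,0,-0.03,0,0,0,0.085, 0,0,-0.04,0,0,0,0.085, 0,0,-0.05,0,0,0,0.085, 0,0,-0.03,0,0,0,0.085, 0,0,0,0,0,0,0.085, 0,0,0,0,0,0,0.085]'
python3 look.py w6; python3 - <<'E'
from h import *
import pickle
s,c=pickle.load(open('w6.pkl','rb')); W=world(c,s); z=W[...,2]
bh=np.radians(22.7); o=np.array([.4605,.3225]); h=np.array([np.cos(bh),np.sin(bh)]); n=np.array([-h[1],h[0]])
a=(W[...,:2]-o)@h; e=(W[...,:2]-o)@n
for t in(-.07,-.05,-.03,-.01,.01,.03,.05,.07,.09):
    kk=(np.abs(a-t)<.004)&(np.abs(e)<.045)&(z>.035)&(z<.15)
    if kk.sum()>5: print('%.2f n %d e %.4f %.4f z %.4f..%.4f'%(t,kk.sum(),*np.percentile(e[kk],[1,99]),*np.percentile(z[kk],[2,98])))
# shaft-top rim plane tilt
k=(a>-.06)&(a<.0)&(np.abs(e)<.031)&(z>.115)&(z<.13); A=np.linalg.lstsq(np.c_[a[k],e[k],np.ones(k.sum())],z[k],rcond=None)[0]; print('rim',k.sum(),A)
go([.597,-.283,.2],down(np.radians(67)))
E
```

```text
clock: 19.98
ee_pos: [0.4335, 0.311, 0.085]
tool_rot: [-0.615, 3.081, -0.0]
contact_force: [0.1, -0.8, -0.2]
finger_gap: 0.0851
grip_force: 0.0
clock: 20.85
ee_pos: [0.4332, 0.3108, 0.254]
tool_rot: [0.615, -3.08, 0.001]
contact_force: [0.1, 0.6, -0.9]
finger_gap: 0.0852
grip_force: 0.0
-0.07 n 469 e -0.0159 0.0166 z 0.0424..0.1383
-0.05 n 351 e -0.0256 0.0255 z 0.0728..0.1239
-0.03 n 435 e -0.0286 0.0282 z 0.0735..0.1237
-0.01 n 433 e -0.0283 0.0272 z 0.0735..0.1238
0.01 n 626 e -0.0164 0.0148 z 0.0740..0.1239
0.03 n 157 e -0.0312 0.0259 z 0.0474..0.1009
0.05 n 202 e -0.0305 0.0271 z 0.0477..0.0866
0.07 n 119 e -0.0298 0.0266 z 0.0592..0.0676
0.09 n 51 e -0.0150 0.0114 z 0.0444..0.0483
rim 626 [-0.0237 -0.0027  0.1215]
t 20.9 at [0.4331 0.3108 0.2537] turn [-0.0011 -0.0017  0.7956] rows>= 4.420149972726192 | then shift [-0.3828 -0.4825  0.0537] rows>= 10.304730728622728 | shift if first [ 0.0766 -0.6111  0.0541]
```

View pics/w6.png

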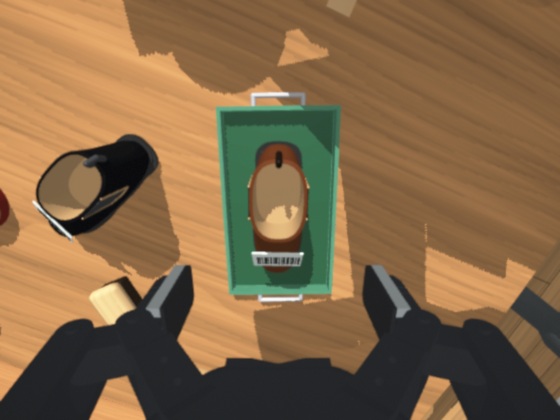

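The boot stands flat in the middle of the tray: its shaft is centred at (278,200) with the tray from 220 to 338, and its rim is 5 mm higher than it was on the bench. Next is the bell, with shut fingers.

```bash
python3 -m creep '[0,0,0,0,0,0.159,0, 0,0,0,0,0,0.159,0, 0,0,0,0,0,0.159,0, 0,0,0,0,0,0.159,0, 0,0,0,0,0,0.159,0]'
python3 -m creep '[-0.032,-0.0402,0.0045,0,0,0,0, -0.032,-0.0402,0.0045,0,0,0,0, -0.032,-0.0402,0.0045,0,0,0,0, -0.032,-0.0402,0.0045,0,0,0,0, -0.032,-0.0402,0.0045,0,0,0,0, -0.032,-0.0402,0.0045,0,0,0,0]'
python3 -m creep '[-0.032,-0.0402,0.0045,0,0,0,0, -0.032,-0.0402,0.0045,0,0,0,0, -0.032,-0.0402,0.0045,0,0,0,0, -0.032,-0.0402,0.0045,0,0,0,0, -0.032,-0.0402,0.0045,0,0,0,0, -0.032,-0.0402,0.0045,0,0,0,0, 0,0,0,0,0,0,0, 0,0,0,0,0,0,0]'
python3 look.py w7; python3 - <<'E'
from h import *
import pickle
s,c=pickle.load(open('w7.pkl','rb')); W=world(c,s); z=W[...,2]
b=(np.hypot(W[...,0]-.597,W[...,1]+.283)<.04)&(z<.08)
q=W[b&(z>.057)]; print('button',len(q),q.mean(0),cv2.minAreaRect(q[:,:2].astype(np.float32)*1000),q[:,2].max())
d=W[b&(z>.02)]; print('dome',len(d),cv2.minEnclosingCircle(d[:,:2].astype(np.float32)*1000))
go([*q[:,:2].mean(0),.065],down(np.radians(67)))
E
```

```text
clock: 21.52
ee_pos: [0.4332, 0.3108, 0.2537]
tool_rot: [-0.633, -3.075, 0.002]
contact_force: [-0.1, -0.7, 0.4]
finger_gap: -0.0001
grip_force: 0.0
clock: 22.28
ee_pos: [0.516, 0.0123, 0.2267]
tool_rot: [-0.625, -3.077, 0.0]
contact_force: [1.3, 0.8, -0.7]
finger_gap: 0.0
grip_force: 0.0
clock: 23.28
ee_pos: [0.5985, -0.2825, 0.1998]
tool_rot: [-0.625, -3.077, -0.001]
contact_force: [0.8, -0.4, -0.6]
finger_gap: -0.0003
grip_force: 0.0
button 243 [ 0.5966 -0.284   0.0603] ((596.7119140625, -284.0972900390625), (16.841814041137695, 16.295684814453125), 66.2357177734375) 0.06256685783141358
dome 3658 ((597.029541015625, -284.08551025390625), 38.41777038574219)
t 23.325 at [ 0.5987 -0.2821  0.2004] turn [ 0.0003 -0.0011  0.0013] rows>= 0.009409059667608093 | then shift [ 0.0012 -0.0026  0.1354] rows>= 2.2573035088966713 | shift if first [ 0.0011 -0.0026  0.1354]
```

View pics/w7.png

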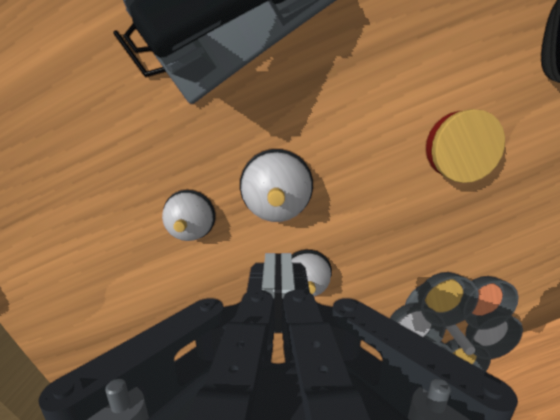

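The shut fingertips are at (278,270) above the bench, and the largest bell's brass button is at (277,197), measured at (0.597, -0.284). I'll descend to just above it and then push.

```bash
python3 -m creep '[0.0012,-0.0026,0.04,0,0,0,0, 0,0,0.04,0,0,0,0, 0,0,0.035,0,0,0,0, 0,0,0.02,0,0,0,0, 0,0,0,0,0,0,0, 0,0,0,0,0,0,0]'
python3 -m creep '[0,0,0.003,0,0,0,0, 0,0,0.003,0,0,0,0, 0,0,0.0025,0,0,0,0, 0,0,0,0,0,0,0]'
```

```text
clock: 24.08
ee_pos: [0.5974, -0.2851, 0.0677]
tool_rot: [0.624, 3.077, -0.001]
contact_force: [-0.5, -0.0, 0.3]
finger_gap: 0.0003
grip_force: 0.0
clock: 24.58
ee_pos: [0.5969, -0.2851, 0.0577]
tool_rot: [0.625, 3.078, -0.0]
contact_force: [1.4, -0.7, 3.1]
finger_gap: -0.0001
grip_force: 1.6
```

```bash
python3 -m creep '[0,0,0.002,0,0,0,0, 0,0,0.0015,0,0,0,0, 0,0,0,0,0,0,0]'
```

```text
clock: 24.95
ee_pos: [0.597, -0.2851, 0.055]
tool_rot: [0.625, 3.078, -0.0]
contact_force: [-2.9, 2.3, 11.2]
finger_gap: -0.0
grip_force: 5.6
```

11 N is well over the spring's 5 N, so the button is on its stop. I'll press slightly more to be sure, then rise clear and take a final look at everything.

```bash
python3 -m creep '[0,0,0.0007,0,0,0,0, 0,0,0,0,0,0,0, 0,0,-0.01,0,0,0,0, 0,0,-0.03,0,0,0,0, 0,0,-0.05,0,0,0,0, 0,0,-0.05,0,0,0,0, 0,0,0,0,0,0,0, 0,0,0,0,0,0,0]'
python3 look.py w8; python3 - <<'E'
from h import *
import pickle
s,c=pickle.load(open('w8.pkl','rb')); W=world(c,s); z=W[...,2]
b=(np.hypot(W[...,0]-.597,W[...,1]+.284)<.012)&(z<.08); print('button top',np.percentile(z[b],98))
c0=pickle.load(open('top.pkl','rb')); c=ctrl.camera('top'); W0=world(c0); W=world(c)
for n,(x0,y0,x1,y1),lo in(('black',(190,165,262,255),.02),('tin',(280,150,325,195),.012),('brush',(155,95,230,170),.012),('scanner',(320,225,440,300),.055)):
    f=lambda w:(lambda P:P[P[:,2]>lo].mean(0))(w[y0:y1,x0:x1].reshape(-1,3)); print(n,f(W)-f(W0))
E
```

```text
clock: 25.95
ee_pos: [0.5963, -0.2848, 0.1923]
tool_rot: [-0.625, -3.077, -0.001]
contact_force: [-0.3, -0.2, -0.7]
finger_gap: -0.0002
grip_force: 0.0
button top 0.06192213813013503
black [0.0001 0.0001 0.0001]
tin [ 0.0001 -0.0001  0.0001]
brush [ 0.0001  0.0002 -0.    ]
scanner [0.0048 0.0929 0.4568]
```

The button is back up and the bystanders haven't moved. The scanner figure here is spoilt by the arm blocking the top view; the earlier wrist check showed it docked. Handing in.

```bash
python3 -c "
from rig import ctrl
print(ctrl.finish_job())"
```

```text
the job is handed in; nothing more can be done
None
```

The job is handed in, with no verdict returned: the scanner was held on the brown boot's ticket for over a second and re-docked, the boot stands flat in the green tray, the largest bell was pushed to its stop and sprang back, and the black boot, brush and tin did not move.

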